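Latch the two-part mould box

TASK

Slide the loose half of the small metal mould box up to the fixed half, hook the crossbar of the draw latch's loop down into the slot of the keeper, and then swing the lever back and down over centre until it lies fully home, so that the latch holds the box pulled shut. The keeper is screwed in or out by an unknown amount, so feel for its slot gently: do not lean hard on the keeper (no more than about 20 N) or on the lever, and leave the tools and parts lying round the box where they are.

Things in the scene. Friction and masses are not known exactly. Their poses are not given: they have to be found in the camera images.
- mould: Fixed part of a mould box: steel base plate 300 x 100 x 12 mm, fixed to the table, with an aluminium block (106 x 80 mm, top 62 mm up, x -145 to -39 mm) that carries the draw latch. Origin: centre of the plate's underside. x runs along the plate from the lever end to the loose half, y across, z up. A black sponge seal is on the block's face, free face at x = -21 mm; it yields 1 mm per 4 N.
- slide (a joint): Travel of the loose half along the mould's +x (m): 0 when it just touches the seal, positive open (to 0.065), negative squeezing the seal (to -0.013). It stays where it is left; friction about 3 N. Push on its far end face, at mould x = 49 mm + slide.
- moving_half: Loose half: aluminium block 70 mm long (x), 80 mm wide, top 62 mm above the table, with the keeper on top. Origin: middle of the lower edge of the face toward the seal, 12 mm above the table; axes as the mould's.
- slot_nominal (a point): On the loose half, 20 mm above its top: where the seated crossbar's centre would be if the keeper's stud were at mid adjustment. The keeper's real slot is up to 5 mm nearer to or farther from the lever (x), unknown at each start; height and y are true. Axes as the mould's. The slot (along y, open on top) is 8 mm wide, its floor 2.5 mm below this point, lip and wall tops 5 mm above it.
- keeper (a joint): How far the keeper is pressed down on its spring (m): 0 at rest, 0.125 mm per N; bent beyond 0.003 (24 N). Keeper: steel block 24 mm wide (y); slot with a 5 mm lip on the lever side and an 8 mm wall behind, tops level and flat. A sprung round clip at the slot's mouth, wall side, gives way when the bar is pushed down with 2 to 8 N, then keeps it in. A bar on lip or wall sits 7.5 mm higher than a seated one.
- loop_bar (a point): Crossbar of the latch's wire loop: 5 mm round bar along y with a dark round button (11 mm diameter, 5 mm thick) at each end, 44 mm overall; grip it by the buttons, across y; they pass either side of the keeper. This point: bar centre. Side wires 75 mm long lead to the loop's hinge on the lever. The lever follows when the bar is moved; the bar can be 59 to 91 mm from lever_hinge.
- loop: The whole wire loop with its crossbar. Origin: on its hinge on the lever; its x runs along the side wires to the crossbar.
- loop_hinge (a joint): Angle of the loop about its hinge on the lever (rad). The loop's slope above level, toward the mould's +x, is lever minus this. Friction holds it where it is left.
- lever (a joint): Lever angle (rad): 0 upright, positive swinging back toward the mould's -x and down, 1.745 home at its stop, negative leaning toward the keeper. The loop's hinge is 16 mm from lever_hinge, straight above it at 0. Dead centre is at 1.571; past it the hooked loop's pull snaps it to the stop. Friction (0.05 N m) holds it where left; with the loop hooked it takes 2 to 9 N on the handle.
- handle: The lever's flat steel handle, 28 mm wide (y), 4 mm thick, reaching 64 mm from lever_hinge, with an 8 mm round bead at the tip. It leans 0.209 rad toward the keeper from the lever's zero line, so it lies level when home. Origin: on the hinge. Push on the face toward the keeper (on top when home), with less than 40 N.
- lever_hinge (a point): Hinge axis of the lever (along y), at mould x = -59 mm, 82 mm above the table.
- wrench_10: Combination spanner, 140 mm long, lying along the robot's side of the box; leave it. Origin: centre of its underside
- tape_measure: Pocket tape measure, 68 x 83 x 37 mm, lying at the robot's side of the box; leave it. Origin: centre of its underside
- marker: Marker pen, 131 mm long, at the robot's side of the box; leave it. Origin: centre of its underside
- ball_joint: Ball joint, 48 x 84 x 64 mm, standing on its cup behind the box; leave it. Origin: centre of its underside
- screwdriver_c: Screwdriver, 135 mm long, lying behind the box; leave it. Origin: centre of its underside

How it is judged:
On the way, in this order (a step that is already met when the one before it is completed fails the run):
1. the crossbar is down in the keeper's slot, with the lever not yet over (x of loop_bar in the frame of slot_nominal between -0.007 and 0.007 m and z of loop_bar in the frame of slot_nominal below 0.0025 m and value of joint lever below 1.3 rad), for 0.2 s.
2. the lever is over centre and home (value of joint lever above 1.68 rad), for 0.2 s.
At the end, for the whole second after the job is handed in: The lever is home (beyond 1.68 rad), the crossbar is in the keeper's slot (less than 2.5 mm above its seat height, within 7 mm of slot_nominal along x) and pulls on it with more than 5 N, the loose half is at rest, squeezing the seal by more than 1 mm (x of loop_bar in the frame of slot_nominal between -0.007 and 0.007 m and z of loop_bar in the frame of slot_nominal below 0.0025 m and value of joint lever above 1.68 rad and value of joint slide below -0.001 m and contact force between loop and moving_half above 5 N and linear speed of moving_half below 0.01 m/s); the robot touches nothing.
It fails at once if the keeper is pressed down by more than 3 mm (24 N) (value of joint keeper above 0.003 m).
It fails at once if the fingers press on the lever with more than 40 N while it swings down (beyond 1.2 rad) (contact force between the fingers and handle above 40 N and value of joint lever above 1.2 rad).
It fails at once if a tool or part lying round the box is moved by more than 30 mm (distance of any of wrench_10, tape_measure, marker, ball_joint, screwdriver_c from where it was at the start of the episode above 0.03 m).
It also fails if it takes over 72 s, if anything falls off the work surface, if the arm or the gripper's body presses on something with over 40 N, if the wrist force passes 120 N, or if a joint passes its speed limit or range.

ROBOT

A 7-joint arm with a two-finger parallel gripper is mounted at the origin on a cart in front of the work surface, level with it; the furniture and walls round the work are solid. World frame = base frame: x ahead of the robot, y to its left, z up, the work surface at z = 0. Lengths are in m, angles in rad, forces in N, time in s.
With the tool pointing down it reaches from about 0.4 to 0.875 m from the base axis. Payload 19.3 kg.
Tool frame: the origin (TCP) lies midway between the tips of the shut fingers; the grasp point (between the pads) lies 19 mm behind it; z points along the fingers, y is the line along which they close (so a half turn about z gives the same grasp; the last joint's range is limited). The gripper opens to 85 mm and grips with 20 to 120 N. Pads are 22 mm wide; open, the fingers measure 114 mm over their backs; the gripper's body (76 mm by 85 mm) begins 54 mm behind the grasp point. The pads swing forward as they close: fully open they stand 13 mm farther back than shut.
Start: joints at [1.145, 0.521, -0.036, 1.599, 0.021, 1.021, -0.113], TCP at [0.218, -0.586, 0.231] pointing down, gripper open.
Joint ranges: [-2.91, 2.91], [-0.3, 2.13], [-1.5, 1.42], [0.17, 2.43], [-1.26, 4.41], [0.16, 1.93], [-2.52, 2.52]. Speed limits (rad/s): [1.89, 1.89, 2.39, 2.39, 3.01, 3.01, 3.01].

INTERFACE

Orientations are given as [roll, pitch, yaw] about the fixed x, y, z axes, in that order (R = Rz(yaw) Ry(pitch) Rx(roll)).
In Python, from workcell import telemetry, grab_frame, calibration, bot, outline_of, landmark_of gives the robot as it stands. The module is installed in compiled form; this text tells all that it offers.
- The arm moves only by the shell command python3 -m inch 'ROWS' [FORCE]. ROWS is JSON, a list of rows, each a list of 7 numbers: the shift along the tool's x, y, z in m, then the turn, a rotation vector about the tool's x, y, z in rad, then the closure, from 0 (fully open) to 1 (shut). A call has 1 to 5 rows; each row shifts and turns the commanded pose from where the row before left it, along the tool's axes as they then stand; what a row does not reach is not made up. A row lasts 1/10 s, in which the tool goes at most 50 mm and 8.59 degrees, less where a joint would pass 70% of its speed; a pose out of reach is approached as far as the arm can. A call is refused whole if a number of a shift passes 0.05 or a number of a turn 0.15, either way. A call with a gripper value outside its range is refused whole. The fingers move at their own pace and stop on an object; FORCE is the grip in N (left out, the last holds). Time passes only in rows, so rows that do not move let the fingers close. It gives the time, the measured TCP pose, the force, the opening and the grip force at its end, in the units of the state.
- telemetry.observe(): the state, without advancing time (a new reading comes with each control period).
- grab_frame(name): name is "scene" or "top"; returns the picture (384x512x3 uint8, red, green, blue); there is no depth.
- calibration(name): a dict with "fovy" (degrees; the focal length in pixels is half the picture's height over the tangent of half this angle, whatever the lens; pixels are square), "cx", "cy" (the principal point, pixels), "dist" ([k1, k2, p1, p2, k3] as OpenCV has them; the pictures are not rectified), "pose" (4x4, takes a point from camera to world coordinates). Camera axes: x right, y down, z forward; pixel columns grow to the right and rows downward; lengths in m; the calibration is good to about 2 mm. A picture is of the moment at which its call begins. calibration takes no time and is no camera call.
- bot.job_done(): hands the job in; it is judged then, once.
Trained networks look in the newest picture that a camera, given by its name, has taken for a name from the list of things; names that differ only in an ending like _2 or _b are one class to them, and where a whole thing is asked for, a point or a joint stands for the part that bears it (a point fixed in the world has none). Each returns a list of dicts, best first, with "score" (0 to 1); they miss things now and then, are a little off and sometimes report something else, mostly with a low value. They report only what shows in the picture. A call takes as long as a camera call.
- outline_of(label, camera): "region" (384x512 bool, what is visible of it) and "rect" ([left, top, right, bottom] in pixels, round what is visible of it).
- landmark_of(label, camera): "xy" ([column, row] in pixels: a listed point, or the origin of a listed thing).
The state is a dict: "clock": time; "qpos": joint angles; "qd": joint speeds; "joint_efforts": joint torques, N m; "position": TCP position; "tool_rot": TCP orientation; "force": force on the tool from outside, world axes, zero at the start; "moment": the same for the moment, N m; "grip_width": finger opening in m; "finger_force": force on a finger pad.
Only numpy, scipy, OpenCV 4.12 (cv2) and the standard library are available. Lean on these libraries where they do the work, as an engineer would, in place of code of your own. Each camera call takes 0.05 s, during which the arm holds its last target. There are 200 camera calls.

## Working session

There is one attempt and no reset: what is moved stays moved. The work goes in short steps, Python scripts to look and compute and a shell command to move; the robot and the scene stay as the last step left them, time stands still between calls to the robot, and variables do not carry over. Pictures are saved under pics/ and viewed, at most 10 in all, crops included, and the job is handed in when it is done.

```bash
mkdir -p pics
cat > h.py <<'E'
import numpy as np, cv2
from workcell import telemetry, grab_frame, calibration, bot, outline_of, landmark_of
from scipy.spatial.transform import Rotation as R
def K(c):
    k=calibration(c); f=192/np.tan(np.radians(k['fovy'])/2)
    return np.array([[f,0,k['cx']],[0,f,k['cy']],[0,0,1.]]),np.array(k['dist'],float),np.array(k['pose'])
def ray(c,xy):
    M,d,T=K(c); u=cv2.undistortPoints(np.array([[xy]],float),M,d)[0,0]
    v=T[:3,:3]@np.array([u[0],u[1],1]); return T[:3,3],v/np.linalg.norm(v)
def proj(c,P):
    M,d,T=K(c); Ti=np.linalg.inv(T)
    return cv2.projectPoints(np.atleast_2d(P).astype(float),cv2.Rodrigues(Ti[:3,:3])[0],Ti[:3,3],M,d)[0][:,0]
def tri(p):  # dict cam->xy ; returns point, miss
    A=np.zeros((3,3));b=np.zeros(3);rs=[ray(c,x) for c,x in p.items()]
    for o,v in rs: Q=np.eye(3)-np.outer(v,v);A+=Q;b+=Q@o
    X=np.linalg.solve(A,b); return X,[np.linalg.norm(np.cross(X-o,v)) for o,v in rs]
def atz(c,xy,z): o,v=ray(c,xy); return o+v*(z-o[2])/v[2]
def save(c,n): 
    im=grab_frame(c); cv2.imwrite(f'pics/{n}.png',im[:,:,::-1]); return im
E
python3 - <<'E'
from h import *
np.set_printoptions(precision=4,suppress=True)
a=save('scene','s0');b=save('top','t0')
cv2.imwrite('pics/both0.png',np.hstack([a,b])[:,:,::-1][:, :, :]) 
print(telemetry.observe())
for c in('scene','top'):print(c,calibration(c))
for n in['mould','moving_half','slot_nominal','loop_bar','loop','handle','lever_hinge','wrench_10','tape_measure','marker','ball_joint','screwdriver_c']:
    o={}
    for c in('scene','top'):
        l=landmark_of(n,c)
        if l:o[c]=l[0]['xy'];print(n,c,np.round(l[0]['xy'],1),round(l[0]['score'],2))
    if len(o)==2:print('   ',*tri(o))
E
```

```text
{'clock': 0.1, 'qpos': array([ 1.1448,  0.522 , -0.0364,  1.5999,  0.0212,  1.0211, -0.1128]), 'qd': array([-0.0006, -0.0018,  0.0007, -0.0013, -0.0003,  0.0008,  0.0003]), 'joint_efforts': array([  0.0053, -92.8489,   1.9852, -37.053 ,   0.0183,   0.0055,
        -0.0001]), 'position': array([ 0.2176, -0.5856,  0.2308]), 'tool_rot': array([-3.1406,  0.0001,  0.3558]), 'force': array([-0.1433,  0.2429,  0.4532]), 'moment': array([-0.041 ,  0.0078,  0.0098]), 'finger_force': 0.0, 'grip_width': 0.08506923086514286}
scene {'fovy': 56.48900450553008, 'cx': 255.06061059524055, 'cy': 193.97807236084714, 'dist': array([0.0015, 0.    , 0.    , 0.    , 0.    ]), 'pose': array([[ 0.8253, -0.3847,  0.4135,  0.1925],
       [-0.5647, -0.5684,  0.5984, -0.4917],
       [ 0.0048, -0.7273, -0.6863,  0.6745],
       [ 0.    ,  0.    ,  0.    ,  1.    ]])}
top {'fovy': 42.02954569012329, 'cx': 263.3749050983966, 'cy': 187.19302349914693, 'dist': array([0.0268, 0.    , 0.    , 0.    , 0.    ]), 'pose': array([[-0.0259, -0.9879,  0.1531,  0.397 ],
       [-0.9997,  0.0255, -0.0045,  0.018 ],
       [ 0
[... 1246 characters left out ...]
2930797314788)]
tape_measure scene [232.  275.9] 0.62
tape_measure top [325.2 254.9] 0.69
    [ 0.409  -0.0974  0.0055] [np.float64(0.0034279939075991784), np.float64(0.0034279939075991498)]
marker scene [205.3 241. ] 0.76
marker top [254.3 255.8] 0.65
    [ 0.412   0.0353 -0.0116] [np.float64(0.0023338146729963076), np.float64(0.0023338146729962868)]
ball_joint scene [271.3 188.6] 0.55
ball_joint top [216.3 131.4] 0.77
    [ 0.6619  0.1049 -0.0187] [np.float64(0.0004935090786684438), np.float64(0.0004935090786686121)]
screwdriver_c scene [290.3 216.6] 0.83
screwdriver_c top [281.8 146. ] 0.98
    [ 0.6253 -0.0246  0.0001] [np.float64(0.0006950793285740678), np.float64(0.000695079328573895)]
```

Run:
```python
import cv2,numpy as np
s=cv2.imread('pics/s0.png');t=cv2.imread('pics/t0.png')
cv2.imwrite('pics/c0.png',np.vstack([cv2.resize(t[130:280,170:370],(800,600),interpolation=cv2.INTER_CUBIC)]))
cv2.imwrite('pics/c1.png',cv2.resize(s[140:290,170:370],(800,600),interpolation=cv2.INTER_CUBIC))
```

```text
(no output)
```

View pics/c0.png

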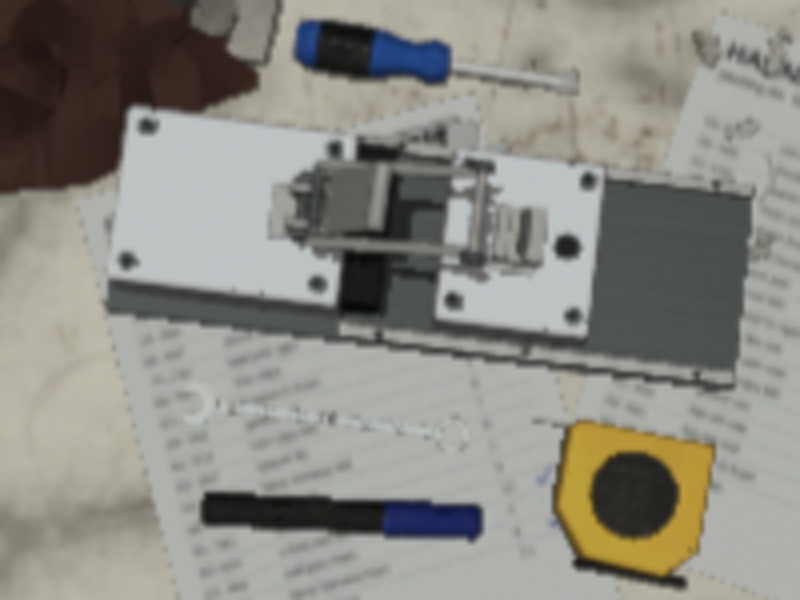

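View pics/c1.png

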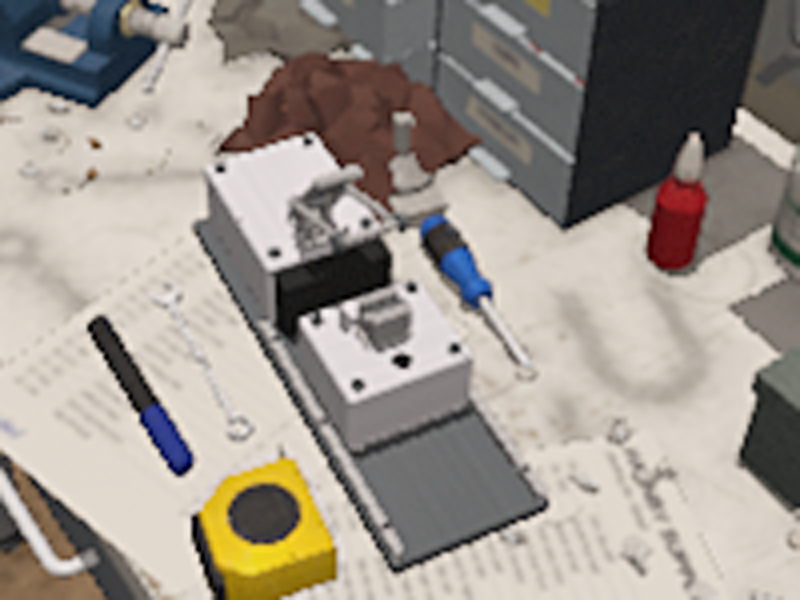

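```bash
cat > fit.py <<'E'
from h import *
from scipy.optimize import least_squares
np.set_printoptions(precision=4,suppress=True)
H=.062
T=[((-145,40,62),0,130,106),((-145,-40,62),0,110,283),((-39,-40,62),0,339,306),((150,50,12),0,752,193),((150,-50,12),0,735,373),
((49,40,62),1,605,166),((49,-40,62),1,589,326),((-21,-40,62),1,435,311)]
S=[((-145,-40,62),0,205,168),((-145,40,62),0,312,135),((-39,-40,62),0,272,266),((-39,40,62),0,390,236),((150,50,12),0,548,503),((150,-50,12),0,400,560),
((-21,-40,62),1,298,312),((-21,40,62),1,410,280),((49,40,62),1,470,352),((49,-40,62),1,348,407)]
def W(p,m,s=0):
    p=np.atleast_2d(p)*1e-3
    c,n=np.cos(m[2]),np.sin(m[2])
    return np.c_[m[0]+c*(p[:,0]+s)-n*p[:,1],m[1]+n*(p[:,0]+s)+c*p[:,1],p[:,2]]
def res(v):
    r=[]
    for c,L,o in(('top',T,130),('scene',S,140)):
        P=np.vstack([W(p,v,v[3]*k) for p,k,_,_ in L])
        r.append(proj(c,P)-np.array([[170+a/4,o+b/4] for _,_,a,b in L]))
    return np.vstack(r).ravel()
if __name__=='__main__':
    f=least_squares(res,[.535,-.02,-1.6,.03],loss='soft_l1',x_scale=.01)
    print(f.x); print(f.fun.reshape(-1,2).round(1).tolist())
    m=f.x; np.save('m.npy',m)
    print('hinge',W((-59,0,82),m),'slotnom?')
    # joint lever/loop fit: bar and tip from top view at plane y=0
    e=np.array([np.cos(m[2]),np.sin(m[2]),0]); n=np.array([-e[1],e[0],0]); h=W((-59,0,82),m)[0]
    def onplane(c,xy):
        o,v=ray(c,xy); p=o+v*((h-o)@n)/(v@n) ; d=p-h; return d@e,d[2]
    # scene can intersect the y=0 plane
    print('handle tip scene',onplane('scene',(170+335/4,140+180/4)))
    for th in np.arange(-1,.3,.1):
        a=th-.209; tip=h+.064*(-np.sin(a)*e+[0,0,np.cos(a)])
        print(round(th,2),((proj('top',tip)-[170,130])*4).ravel(),((proj('scene',tip)-[170,140])*4).ravel())
E
python3 fit.py
```

```text
[ 0.5334 -0.0149 -1.7177  0.0237]
[[0.2, -0.1], [-1.0, -1.0], [0.4, 0.3], [1.8, -3.1], [1.1, 4.0], [0.7, -0.9], [0.1, 2.9], [-0.4, 1.9], [-1.0, -1.3], [0.2, -1.6], [-1.2, 0.4], [-1.1, -2.1], [1.5, -1.3], [-1.2, 1.3], [-0.5, 0.4], [1.8, -2.2], [1.4, -0.4], [0.3, -2.3]]
hinge [[0.542  0.0435 0.082 ]] slotnom?
handle tip scene (np.float64(0.030603828640786503), np.float64(0.043722929552901094))
-1.0 [442.9267 215.148 ] [357.2054 238.2876]
-0.9 [437.4364 212.2322] [355.3367 228.0879]
-0.8 [430.509 209.225] [353.0046 217.5694]
-0.7 [422.1941 206.1586] [350.2344 206.8577]
-0.6 [412.5616 203.0668] [347.058  196.0828]
-0.5 [401.7006 199.9849] [343.5133 185.3761]
-0.4 [389.7199 196.9495] [339.6436 174.8684]
-0.3 [376.7467 193.997 ] [335.4969 164.6875]
-0.2 [362.9249 191.164 ] [331.1247 154.9555]
-0.1 [348.4136 188.486 ] [326.5812 145.787 ]
-0.0 [333.3846 185.9968] [321.9225 137.2869]
0.1 [318.0189 183.7279] [317.205  129.5491]
0.2 [302.5043 181.7079] [312.4847 122.6549]
```

```bash
sed -i 's/0,752,193/0,752,187/; s/0,735,373/0,737,386/' fit.py
cat > l.py <<'E'
from fit import *
m=np.load('m.npy')
e=np.array([np.cos(m[2]),np.sin(m[2]),0]); n=np.array([-e[1],e[0],0]); h=W((-59,0,82),m)[0]
for th in(-.5,-.4,-.3):
  g=h+.016*(-np.sin(th)*e+np.array([0,0,np.cos(th)]))
  for sl in np.arange(-.5,1.1,.15):
    b=g+.075*(np.cos(sl)*e+np.array([0,0,np.sin(sl)]))
    P=np.vstack([b,b+n*.022,b-n*.022])
    print(th,round(sl,2),b,((proj('top',P)-[170,130])*4).round().tolist(),((proj('scene',P)-[170,140])*4).round().tolist())
E
python3 fit.py|head -3; python3 l.py
python3 - <<'E'
from h import *
M=0
for c in('scene','top'):
    grab_frame(c)
    for n in('loop','handle','slot_nominal','loop_bar','lever_hinge'):
        r=[(np.array(x['rect']),round(x['score'],2)) for x in outline_of(n,c)[:2]] if n in('loop','handle') else 0
        print(c,n,r,[(np.round(x['xy'],1),round(x['score'],2)) for x in landmark_of(n,c)[:3]])
E
python3 - <<'E'
import cv2
s=cv2.imread('pics/s0.png');t=cv2.imread('pics/t0.png')
import numpy as np
a=cv2.resize(s[165:240,230:290],(400,500),interpolation=cv2.INTER_CUBIC);b=cv2.resize(t[160:210,232:312],(400,250),interpolation=cv2.INTER_CUBIC)
z=np.zeros((500,400,3),np.uint8);z[:250]=b
cv2.imwrite('pics/z1.png',np.hstack([a,z]))
E
```

```text
[ 0.5333 -0.015  -1.7184  0.0236]
[[0.3, -0.1], [-0.9, -1.0], [0.5, 0.4], [1.8, -1.5], [0.7, 0.9], [0.7, -0.8], [0.0, 2.9], [-0.4, 1.9], [-0.9, -1.3], [0.2, -1.6], [-1.2, 0.4], [-1.1, -2.0], [1.5, -1.2], [-1.2, 1.3], [-0.5, 0.4], [1.8, -2.2], [1.4, -0.4], [0.3, -2.2]]
hinge [[0.542  0.0434 0.082 ]] slotnom?
-0.5 -0.5 [ 0.5312 -0.0293  0.0601] [[470.0, 235.0], [475.0, 187.0], [464.0, 283.0]] [[367.0, 308.0], [400.0, 296.0], [333.0, 320.0]]
-0.5 -0.35 [ 0.5305 -0.0339  0.0703] [[481.0, 233.0], [487.0, 184.0], [476.0, 281.0]] [[370.0, 301.0], [404.0, 289.0], [336.0, 313.0]]
-0.5 -0.2 [ 0.53   -0.0369  0.0811] [[489.0, 230.0], [495.0, 181.0], [484.0, 279.0]] [[373.0, 291.0], [407.0, 279.0], [339.0, 303.0]]
-0.5 -0.05 [ 0.5298 -0.0383  0.0923] [[494.0, 226.0], [500.0, 177.0], [488.0, 276.0]] [[375.0, 279.0], [409.0, 267.0], [340.0, 292.0]]
-0.5 0.1 [ 0.5299 -0.038   0.1035] [[495.0, 222.0], [501.0, 172.0], [489.0, 273.0]] [[375.0, 265.0], [410.0, 253.0], [340.0, 277.0]]
-0.5 0.25 [ 0.5301 -0.0361  0.1146] [[492.0, 217.0], [498.0, 167.0], [486.0, 269.0]] [[374.0, 249.0], [409.0, 237.0], [3
[... 3676 characters left out ...]
.55)] [(array([250.2, 190. ]), 0.44)]
scene handle [(array([241.1, 180.8, 272.3, 201.6]), 0.63)] [(array([247.9, 189.8]), 0.47), (array([263.5, 221.2]), 0.34)]
scene slot_nominal 0 []
scene loop_bar 0 [(array([255.9, 226.5]), 0.74), (array([259.3, 199.4]), 0.7), (array([273.5, 187.4]), 0.33)]
scene lever_hinge 0 [(array([250.6, 190.8]), 0.62)]
top loop [(array([248. , 171.2, 294.8, 198.6]), 0.64)] [(array([249.7, 179.1]), 0.65)]
top handle [(array([243.5, 169.8, 295.8, 194.4]), 0.84)] [(array([245.4, 181. ]), 0.88), (array([320.8, 255.7]), 0.66)]
top slot_nominal 0 [(array([299.2, 189.7]), 0.73)]
top loop_bar 0 [(array([286.6, 183.3]), 0.54)]
top lever_hinge 0 [(array([242.2, 177. ]), 0.82)]
```

View pics/z1.png

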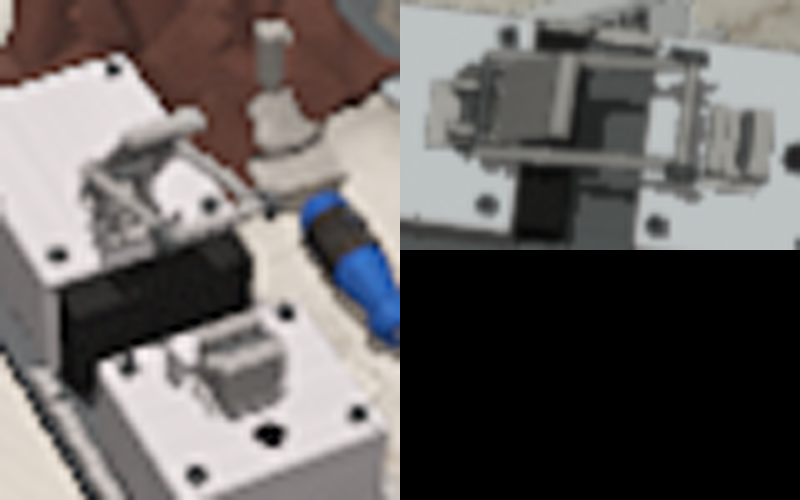

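```bash
cat > g.py <<'E'
# usage: python3 g.py x y z (mould mm)  -> tool-frame shift to put the TCP there, and turn needed
import sys
from fit import *
m=np.load('m.npy'); s=telemetry.observe()
Q=R.from_euler('xyz',s['tool_rot']); yaw=m[2]+np.pi
G=R.from_euler('xyz',[np.pi,0,yaw])
p=s['position']; d=p-[m[0],m[1],0]; e=np.array([np.cos(m[2]),np.sin(m[2]),0]);n=np.array([-e[1],e[0],0])
print('t',round(s['clock'],2),'TCP mould mm',np.array([d@e,d@n,d[2]])*1e3,'F mould',s['force']@e,s['force']@n,s['force'][2],'w',s['grip_width'],'ff',s['finger_force'])
if len(sys.argv)>3:
    t=W([float(a) for a in sys.argv[1:4]],m)[0]
    print('shift now-axes',Q.inv().apply(t-p),'shift goal-axes',G.inv().apply(t-p),'turn',(Q.inv()*G).as_rotvec())
E
python3 - <<'E'
from fit import *
m=np.load('m.npy')
e=np.array([np.cos(m[2]),np.sin(m[2]),0]); n=np.array([-e[1],e[0],0])
def mo(p): d=p-[m[0],m[1],0]; return np.array([d@e,d@n,d[2]])*1e3
for xy in((298.6,187.5),(299.2,189.7)): print('slotnom',mo(atz('top',xy,.082)))
print('slot seen top',mo(atz('top',(301.3,188.5),.087)))
print('bar back',mo(tri(dict(top=(290,171.2),scene=(270.5,196.5)))[0]),'front',mo(tri(dict(top=(288,194.2),scene=(254.8,199.8)))[0]))
print('keeper top corners', [mo(atz('top',(232+a/5,160+b/5),.087)) for a,b in((310,105),(372,108),(305,185),(365,185))])
E
python3 g.py 95 0 200
python3 -m inch '[[0,0,0,0,0,-0.15,1],[0,0,0,0,0,-0.15,1],[0,0,0,0,0,-0.15,1],[0,0,0,0,0,-0.15,1],[0,0,0,0,0,-0.15,1]]' 40
python3 -m inch '[[0,0,0,0,0,-0.15,1],[0,0,0,0,0,-0.15,1],[0,0,0,0,0,0,1]]'
python3 g.py 95 0 200
```

```text
slotnom [33.0552  1.0775 82.    ]
slotnom [34.5354 -2.685  82.    ]
slot seen top [37.6746 -0.9175 87.    ]
bar back [ 13.671   21.6281 116.6005] front [ 14.6607 -18.6953 123.9771]
keeper top corners [array([23.5131, 10.7491, 87.    ]), array([45.2006, 12.3276, 87.    ]), array([ 24.9529, -17.5851,  87.    ]), array([ 45.7259, -15.0419,  87.    ])]
t 2.1 TCP mould mm [ 611.0756 -228.2131  231.2859] F mould 0.7707855343012054 -0.8548459259099013 0.2559166308439465 w 0.08523354765355688 ff 0.0
shift now-axes [ 0.4488 -0.342   0.0313] shift goal-axes [0.5161 0.2282 0.0313] turn [-0.     -0.     -1.0674]
clock: 2.6
position: [0.2177, -0.5859, 0.2313]
tool_rot: [3.142, 0.0, 1.112]
force: [-0.3, -0.2, -0.5]
grip_width: 0.0123
finger_force: 0.0
clock: 2.9
position: [0.2175, -0.5859, 0.2312]
tool_rot: [3.141, -0.0, 1.408]
force: [-0.4, 0.3, -1.3]
grip_width: -0.0001
finger_force: 0.0
t 2.9 TCP mould mm [ 611.1681 -228.4296  231.2467] F mould -0.1920712889971336 -0.42276118035532717 -1.324911052917852 w -0.00010750561027696967 ff 0.0
shift now-axes [0.5195 0.2207 0.0314] shift goal-axes [0.5162 0.2284 0.0312] turn [ 0.0002 -0.0002 -0.0149]
```

```bash
python3 -m inch '[[0.045,0.02,0,0,0,-0.015,1],[0.045,0.02,0,0,0,0,1],[0.045,0.02,0,0,0,0,1],[0.045,0.02,0,0,0,0,1],[0.045,0.02,0,0,0,0,1]]'
python3 -m inch '[[0.045,0.02,0,0,0,0,1],[0.045,0.02,0,0,0,0,1],[0.045,0.02,0,0,0,0,1],[0.045,0.02,0,0,0,0,1],[0.045,0.02,0,0,0,0,1]]'
python3 -m inch '[[0.03,0.01,0.03,0,0,0,1],[0,0,0,0,0,0,1]]'
python3 g.py 95 0 45
```

```text
clock: 3.4
position: [0.3515, -0.3771, 0.2315]
tool_rot: [3.141, 0.0, 1.415]
force: [1.0, -1.2, 0.5]
grip_width: 0.0002
finger_force: 0.0
clock: 3.9
position: [0.4841, -0.1695, 0.2315]
tool_rot: [3.141, 0.0, 1.415]
force: [1.6, -2.3, -0.8]
grip_width: 0.0
finger_force: 0.0
clock: 4.1
position: [0.4983, -0.1383, 0.1989]
tool_rot: [-3.139, -0.002, 1.422]
force: [-1.3, -0.7, 0.4]
grip_width: -0.0
finger_force: 0.0
t 4.1 TCP mould mm [127.134  -16.4938 198.9139] F mould 0.9049241617446673 -1.201725890297115 0.37658670938325867 w -3.223534767843333e-05 ff 0.0
shift now-axes [0.0318 0.0168 0.1539] shift goal-axes [0.0321 0.0165 0.1539] turn [-0.0026 -0.0022 -0.0017]
```

```bash
python3 -m inch '[[0.027,0.0165,0.03,0,0,0,1],[0,0,0.045,0,0,0,1],[0,0,0.045,0,0,0,1],[0,0,0.034,0,0,0,1],[0,0,0,0,0,0,1]]'
python3 g.py 84 0 45
python3 -m inch '[[0.006,0,0,0,0,0,1],[0.006,0,0,0,0,0,1],[0.004,0,0,0,0,0,1]]'
python3 g.py 84 0 45
python3 -m inch '[[0.004,0,0,0,0,0,1],[0.004,0,0,0,0,0,1]]'
python3 g.py 61 0 45
```

```text
clock: 4.6
position: [0.5156, -0.1189, 0.0441]
tool_rot: [-3.135, 0.0, 1.417]
force: [-0.8, 0.8, 0.8]
grip_width: 0.0002
finger_force: 0.0
t 4.6 TCP mould mm [105.4076  -2.1608  44.0601] F mould -0.6341128489690608 -0.8560110507451795 0.8326723622777193 w 0.00016311641271155654 ff 0.0
shift now-axes [ 0.0214  0.002  -0.001 ] shift goal-axes [ 0.0214  0.0022 -0.0009] turn [-0.0061  0.0003 -0.0063]
clock: 4.9
position: [0.5216, -0.1025, 0.0492]
tool_rot: [3.139, -0.0, 1.42]
force: [-0.8, 0.4, -0.1]
grip_width: 0.0
finger_force: 0.0
t 4.9 TCP mould mm [88.2481  1.3327 49.1822] F mould -0.25063033518787686 -0.8179533667140061 -0.08661921449414378 w 1.303225021583466e-05 ff 0.0
shift now-axes [ 0.0042 -0.0014  0.0042] shift goal-axes [ 0.0042 -0.0013  0.0042] turn [ 0.0029 -0.0001 -0.003 ]
clock: 5.1
position: [0.5221, -0.0951, 0.0481]
tool_rot: [3.14, 0.0, 1.42]
force: [-0.3, -3.2, 2.3]
grip_width: 0.0002
finger_force: 1.6
t 5.1 TCP mould mm [80.9101  0.6828 48.0784] F mould 3.1750845433425896 0.12813640268231163 2.2559698434103175 w 0.00023669556328847365 ff 1.606314517557621
shift now-axes [ 0.0199 -0.0007  0.0031] shift goal-axes [ 0.0199 -0.0007  0.0031] turn [ 0.0012  0.0004 -0.0028]
```

```bash
python3 -m inch '[[0.004,0,0,0,0,0,1],[0.004,0,0,0,0,0,1],[0.004,0,0,0,0,0,1]]'|tail -4; python3 g.py
python3 -m inch '[[0.003,0,0,0,0,0,1],[0.002,0,0,0,0,0,1]]'|tail -4; python3 g.py
python3 -m inch '[[0.002,0,0,0,0,0,1],[0,0,0,0,0,0,1]]'|tail -4; python3 g.py
```

```text
tool_rot: [3.141, 0.0, 1.42]
force: [0.6, -3.3, 2.6]
grip_width: -0.0002
finger_force: 1.7
t 5.4 TCP mould mm [68.8378  0.3924 47.3815] F mould 3.2048690505440374 1.0754934968529906 2.6053103908184045 w -0.00016862108051206182 ff 1.7054970748722553
tool_rot: [3.142, -0.0, 1.421]
force: [1.1, -2.2, 2.1]
grip_width: 0.0
finger_force: 1.6
t 5.6 TCP mould mm [63.6075  0.3577 47.2934] F mould 2.0472106426211916 1.40715365449879 2.0785957087690967 w 9.690561189138232e-06 ff 1.5948952920734882
tool_rot: [-3.141, -0.0, 1.421]
force: [0.6, 0.2, 0.2]
grip_width: -0.0002
finger_force: 0.0
t 5.8 TCP mould mm [61.5415  0.2019 47.2167] F mould -0.32614359460209397 0.5728990664513931 0.24735957592256813 w -0.00023040636318158854 ff 0.0
```

```bash
python3 -m inch '[[0.002,0,0,0,0,0,1],[0,0,0,0,0,0,1]]'|tail -1; python3 g.py
python3 -m inch '[[0.002,0,0,0,0,0,1],[0,0,0,0,0,0,1]]'|tail -1; python3 g.py
python3 -m inch '[[0.002,0,0,0,0,0,1],[0,0,0,0,0,0,1]]'|tail -1; python3 g.py
```

```text
finger_force: 0.3
t 6.0 TCP mould mm [59.7035  0.1457 47.1991] F mould 0.3608181336496331 0.6520252768856063 -0.052681512189511934 w -0.0002432956698016493 ff 0.3467169248324353
finger_force: 0.5
t 6.2 TCP mould mm [57.704   0.1475 47.2045] F mould 1.2875310457005038 0.21723460397490035 -0.26176025872047615 w -0.00023597214798599288 ff 0.5072111869230866
finger_force: 2.1
t 6.4 TCP mould mm [56.1162  0.1676 47.2355] F mould 4.510122754387036 -0.09956304509552583 -0.4112849019904368 w -3.2599816323709304e-05 ff 2.1385907381772995
```

```bash
python3 -m inch '[[-0.02,0,0,0,0,0,1],[-0.03,0,-0.03,0,0,0,0.3],[-0.04,0,-0.05,0,0,0,0.3],[-0.04,0,-0.05,0,0,0,0.3],[-0.03,0,-0.03,0,0,0,0.3]]'|tail -1; python3 g.py
python3 - <<'E'
from fit import *
m=np.load('m.npy')
e=np.array([np.cos(m[2]),np.sin(m[2]),0]); n=np.array([-e[1],e[0],0])
def mo(p): d=p-[m[0],m[1],0]; return np.array([d@e,d@n,d[2]])*1e3
b=save('top','t1');a=save('scene','s1')
for c in('top','scene'):
  for q in('slot_nominal','loop_bar','lever_hinge','loop','handle','moving_half'):
    for l in landmark_of(q,c)[:2]: print(c,q,l['xy'].round(1) if hasattr(l['xy'],'round') else l['xy'],round(l['score'],2),mo(atz(c,l['xy'],{'loop_bar':.128,'loop':.097,'moving_half':.012}.get(q,.082))))
A=cv2.resize(a[165:240,230:290],(400,500),interpolation=cv2.INTER_CUBIC);B=cv2.resize(b[155:205,237:317],(400,250),interpolation=cv2.INTER_CUBIC)
z=np.zeros((500,400,3),np.uint8);z[:250]=B
cv2.imwrite('pics/z2.png',np.hstack([A,z])[:,:,::-1])
E
```

```text
finger_force: 0.0
t 6.9 TCP mould mm [199.2876   0.1513 187.737 ] F mould 0.12593351285425866 0.9220497516418842 -0.020061235046754278 w 0.0577602663030718 ff 0.0
top slot_nominal [284.3, 185.2] 0.65 [ 7.6089  2.0929 82.    ]
top loop_bar [288.6, 184.3] 0.86 [ 13.4839  -3.0264 128.    ]
top loop_bar [246.1, 179.5] 0.22 [-57.9237  -3.5804 128.    ]
top lever_hinge [242.2, 177.9] 0.9 [-67.6498   6.0277  82.    ]
top lever_hinge [277.1, 196.7] 0.51 [ -2.5819 -19.7406  82.    ]
top loop [246.2, 180.1] 0.7 [-59.3241   0.5178  97.    ]
top handle [247.8, 181.7] 0.81 [-56.9825   0.4839  82.    ]
top moving_half [266.3, 192.2] 0.76 [-23.1395  -4.0136  12.    ]
scene slot_nominal [220.6, 227.4] 0.68 [  21.6831 -104.9082   82.    ]
scene loop_bar [260.3, 200.3] 0.67 [ 25.0557  -9.8958 128.    ]
scene loop_bar [262.2, 229.0] 0.38 [100.8549 -43.463  128.    ]
scene lever_hinge [251.6, 193.0] 0.57 [-48.4974   4.0465  82.    ]
scene handle [247.4, 189.9] 0.47 [-62.9325  -0.4388  82.    ]
scene moving_half [252.3, 220.0] 0.66 [-25.8307  -4.9708  12.    ]
scene moving_half [259.1, 228.5] 0.18 [ 6.7929 -2.1291 12.    ]
```

View pics/z2.png

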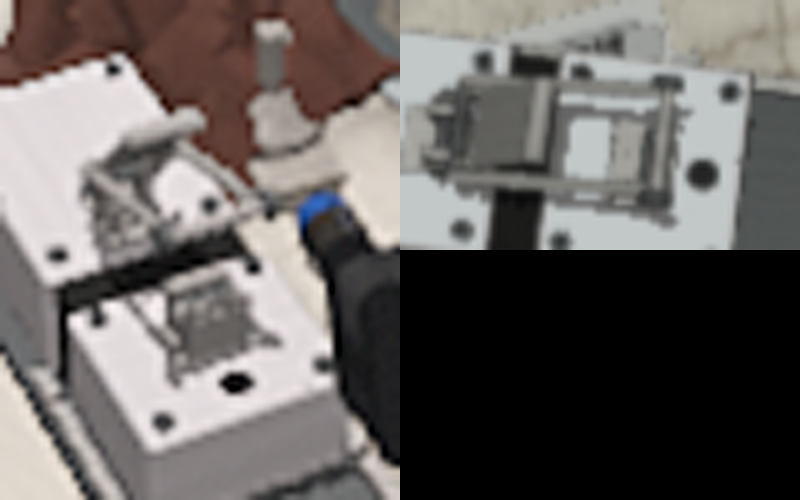

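```bash
python3 -m inch '[[0.04,0,0,0,0,0,0],[0.045,0,0,0,0,0,0],[0.045,0,0,0,0,0,0],[0.045,0,0,0,0,0,0],[0.010,0,0,0,0,0,0]]'|tail -1; python3 g.py 14 0 110
```

```text
finger_force: 0.0
t 8.1 TCP mould mm [  7.9846   0.0528 185.6304] F mould 0.3376015773312294 -0.19392525928302445 -0.16111844167505623 w 0.08543355503847377 ff 0.0
shift now-axes [-0.0062 -0.0001  0.0756] shift goal-axes [-0.006  -0.0001  0.0756] turn [ 0.0005 -0.0021  0.0034]
```

```bash
python3 -m inch '[[-0.006,0,0.03,0,0,0,0],[0,0,0.035,0,0,0,0],[0,0,0.0105,0,0,0,0],[0,0,0,0,0,0,0]]'|tail -4; python3 g.py 14 0 110
python3 - <<'E'
from h import *
b=save('top','t2');a=save('scene','s2')
A=cv2.resize(a[150:225,225:285],(400,500),interpolation=cv2.INTER_CUBIC);B=cv2.resize(b[130:230,240:320],(400,500),interpolation=cv2.INTER_CUBIC)
cv2.imwrite('pics/z3.png',np.hstack([A,B])[:,:,::-1])
E
```

```text
tool_rot: [-3.139, 0.0, 1.421]
force: [-0.6, -0.1, 1.2]
grip_width: 0.0858
finger_force: 0.0
t 8.5 TCP mould mm [ 19.5758  -0.2391 108.9856] F mould 0.16081327014335384 -0.5577586500088092 1.207621125995459 w 0.08582458767602423 ff 0.0
shift now-axes [ 0.0056  0.0002 -0.001 ] shift goal-axes [ 0.0056  0.0002 -0.001 ] turn [-0.0025  0.0001 -0.0024]
```

View pics/z3.png

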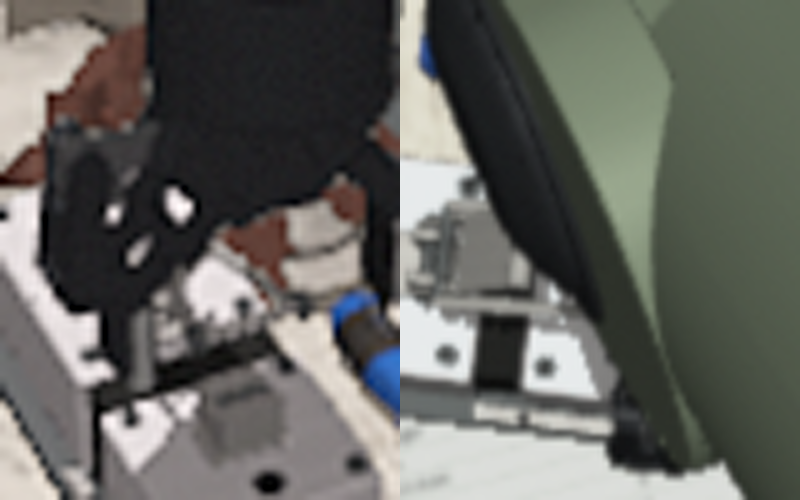

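```bash
python3 -m inch '[[0.0055,0,0,0,0,0,0],[0,0,0,0,0,0,0.3],[0,0,0,0,0,0,0.45],[0,0,0,0,0,0,0.45]]' 25|tail -4; python3 g.py 14 0 110
python3 -m inch '[[0,0,0,0,0,0,0.6],[0,0,0,0,0,0,0.6],[0,0,0,0,0,0,0.6]]' 25|tail -2; python3 g.py 14 0 110
```

```text
tool_rot: [3.141, 0.0, 1.421]
force: [0.5, -0.1, 0.3]
grip_width: 0.0474
finger_force: 0.0
t 9.0 TCP mould mm [ 13.9458   0.5556 110.2643] F mould 0.007618008239039034 0.5129514887883176 0.32433666678356277 w 0.047380474122435894 ff 0.0
shift now-axes [-0.0001 -0.0006  0.0003] shift goal-axes [-0.0001 -0.0006  0.0003] turn [ 0.0005  0.0001 -0.0025]
grip_width: 0.0429
finger_force: 27.0
t 9.3 TCP mould mm [ 14.3403   0.0564 109.7814] F mould 2.9679608486789744 -3.7085127680506904 2.502050791061713 w 0.04287502349606827 ff 26.971859335899353
shift now-axes [ 0.0003 -0.0001 -0.0002] shift goal-axes [ 0.0003 -0.0001 -0.0002] turn [-0.0008  0.0005 -0.0028]
```

```bash
python3 -m inch '[[0.0025,0,0.005,0,0,0,0.6],[0.0025,0,0.008,0,0,0,0.6],[0,0,0.008,0,0,0,0.6],[0,0,0,0,0,0,0.6]]'|tail -2; python3 g.py
python3 - <<'E'
from fit import *
m=np.load('m.npy')
e=np.array([np.cos(m[2]),np.sin(m[2]),0]); n=np.array([-e[1],e[0],0])
def mo(p): d=p-[m[0],m[1],0]; return np.array([d@e,d@n,d[2]])*1e3
b=save('top','t3');a=save('scene','s3')
for c in('top','scene'):
  for q in('loop_bar','slot_nominal','handle'):
    for l in landmark_of(q,c)[:1]: print(c,q,l['xy'],round(l['score'],2),mo(atz(c,l['xy'],{'loop_bar':.107}.get(q,.082))))
A=cv2.resize(a[155:245,225:297],(400,500),interpolation=cv2.INTER_CUBIC);B=cv2.resize(b[130:230,220:300],(400,500),interpolation=cv2.INTER_CUBIC)
cv2.imwrite('pics/z4.png',np.hstack([A,B])[:,:,::-1])
E
```

```text
grip_width: 0.0432
finger_force: 27.4
t 9.7 TCP mould mm [ 9.3114 -0.0676 88.0678] F mould 3.4372599257735 -2.8106127439320865 2.1590688351392604 w 0.04322152922919766 ff 27.365258932113647
top loop_bar [327.0, 256.1] 0.21 [  91.6817 -112.5743  107.    ]
top handle [245.8, 178.6] 0.64 [-61.1846   5.5561  82.    ]
scene loop_bar [258.9, 206.2] 0.38 [ 21.4778 -11.2532 107.    ]
scene slot_nominal [259.2, 209.1] 0.61 [ 8.1896 -3.5491 82.    ]
scene handle [245.8, 188.0] 0.58 [-70.8766  -1.0697  82.    ]
```

View pics/z4.png

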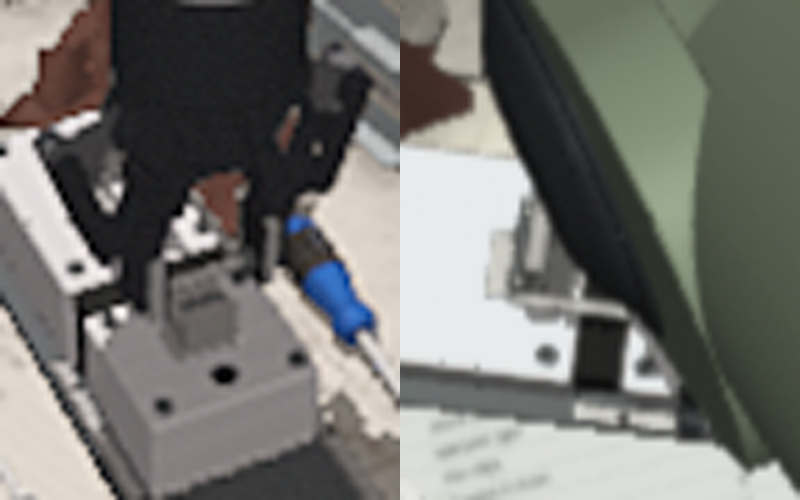

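```bash
for i in 1 2 3; do python3 -m inch '[[0,0,0.003,0,0,0,0.6],[0,0,0,0,0,0,0.6]]'>/dev/null; python3 g.py; done
python3 -m inch '[[0,0,0.002,0,0,0,0.6],[0,0,0,0,0,0,0.6]]'>/dev/null; python3 g.py
```

```text
t 10.3 TCP mould mm [ 9.1407  0.027  85.8406] F mould 2.6243698219041747 -4.19976740423748 1.8873700889091927 w 0.043383734387308234 ff 27.384841740131378
t 10.5 TCP mould mm [ 9.0335  0.0279 82.8309] F mould 2.824150011892047 -4.469586797326608 1.750764631863084 w 0.043269399334833765 ff 27.38432765007019
t 10.7 TCP mould mm [ 8.9274  0.0524 79.8562] F mould 1.8788229616880918 -4.377014701901765 2.257401582044818 w 0.042997441188193035 ff 27.38869071006775
t 10.9 TCP mould mm [ 8.8197  0.0015 77.8932] F mould 1.356925984118222 -5.813824200126221 1.3701449731616158 w 0.043198233572517106 ff 27.382044196128845
```

Run:
```python
from fit import *
m=np.load('m.npy')
for x in(5,9,13):
  for z in(98,102,106,110): print(x,z,(proj('scene',W((x,0,z),m))-[225,155])*500/90)
```

```text
5 98 [[194.7657 265.7816]]
5 102 [[194.9063 258.8668]]
5 106 [[195.0479 251.9054]]
5 110 [[195.1904 244.8968]]
9 98 [[199.1103 271.9621]]
9 102 [[199.266 265.046]]
9 106 [[199.4228 258.083 ]]
9 110 [[199.5806 251.0728]]
13 98 [[203.4827 278.1823]]
13 102 [[203.6537 271.265 ]]
13 106 [[203.8259 264.3007]]
13 110 [[203.9993 257.2888]]
```

```bash
for i in 1 2 3 4 5 6 7; do python3 -m inch '[[0,0,0.001,0,0,0,0.6],[0,0,0,0,0,0,0.6]]'>/dev/null; python3 g.py; done
```

```text
t 11.1 TCP mould mm [ 8.7502  0.053  76.9825] F mould 2.1779006059424084 -5.262769101071683 2.869846605364523 w 0.043088996966213614 ff 27.392866015434265
t 11.3 TCP mould mm [ 8.686   0.0562 75.995 ] F mould 0.9245206019121874 -5.591986920120233 2.0735482074276455 w 0.04295016817425394 ff 27.409097850322723
t 11.5 TCP mould mm [ 8.6361  0.1298 75.16  ] F mould 1.125875494615435 -6.401277554857638 5.347498423825631 w 0.043138018856261805 ff 27.76418924331665
t 11.7 TCP mould mm [ 8.6186  0.1734 74.3557] F mould 1.0286234110260726 -9.110016781778908 10.345251621870768 w 0.043361673960657474 ff 28.12408447265625
t 11.9 TCP mould mm [ 8.6135  0.2355 73.5429] F mould 1.9548342528384455 -8.09717363288534 14.152170449566716 w 0.04333594204906528 ff 28.504827618598938
t 12.1 TCP mould mm [ 8.6437  0.2692 72.6455] F mould 1.9586306239772955 -9.994902781507275 15.660495472104545 w 0.04307220614879153 ff 28.884609639644623
t 12.3 TCP mould mm [ 8.6373  0.2826 71.821 ] F mould 2.324568500855311 -10.976143227551399 22.23034722496619 w 0.04289206726424493 ff 29.28118407726288
```

```bash
python3 -m inch '[[0,0,-0.0035,0,0,0,0.6],[0,0,0,0,0,0,0.6]]'>/dev/null; python3 g.py
for i in 1 2 3 4; do python3 -m inch '[[0.0007,0,0,0,0,0,0.6],[0,0,0,0,0,0,0.6]]'>/dev/null; python3 g.py; done
```

```text
t 12.5 TCP mould mm [ 8.7067  0.1187 74.9507] F mould 0.926084746520011 -6.115119074783718 1.8502612734673725 w 0.042976488992012854 ff 27.884316444396973
t 12.7 TCP mould mm [ 8.6016  0.1357 74.6479] F mould 4.246946061487675 -5.749441972705745 4.751558802365264 w 0.04330894205565917 ff 27.997551262378693
t 12.9 TCP mould mm [ 8.1986  0.0824 74.587 ] F mould 4.881322060049987 -4.818871537142586 4.040221625326203 w 0.04284534968672755 ff 27.992092072963715
t 13.1 TCP mould mm [ 7.446   0.0499 74.5644] F mould 5.996470276631191 -4.286128267302313 2.813708849135054 w 0.04314282665949428 ff 27.95005112886429
t 13.3 TCP mould mm [ 6.6662  0.035  74.5252] F mould 4.755200818799488 -6.08882389903509 1.6310438437419779 w 0.04287132080183423 ff 27.852180898189545
```

```bash
for i in 1 2 ; do python3 -m inch '[[0,0,0.001,0,0,0,0.6],[0,0,0,0,0,0,0.6]]'>/dev/null; python3 g.py;done
for i in 1 2 ; do  python3 -m inch '[[0.001,0,0,0,0,0,0.6],[0,0,0,0,0,0,0.6]]'>/dev/null; python3 g.py; done
```

```text
t 13.5 TCP mould mm [ 6.5549  0.0904 73.6198] F mould 4.009711687290628 -6.411741994398391 6.811061480665402 w 0.04312623360716175 ff 28.210591971874237
t 13.7 TCP mould mm [ 6.4299  0.1745 72.8491] F mould 3.611045534742301 -6.508682690849942 10.512986881579446 w 0.04291808563013507 ff 28.53612095117569
t 13.9 TCP mould mm [ 5.3136  0.1153 72.6847] F mould 3.3763918968450275 -4.738062038828794 2.494682882955979 w 0.043054683687216745 ff 27.89285123348236
t 14.1 TCP mould mm [ 4.402   0.0653 72.5408] F mould 4.164258075718459 -5.558780139590906 1.2255874852671882 w 0.04310213114571676 ff 27.822468280792236
```

```bash
for i in 1 2 3 ; do python3 -m inch '[[0,0,0.001,0,0,0,0.6],[0,0,0,0,0,0,0.6]]'>/dev/null; python3 g.py;done
```

```text
t 14.3 TCP mould mm [ 4.2603  0.0763 71.5048] F mould 2.6561836536676084 -5.3968399706505235 2.3765880155817105 w 0.043158444963888834 ff 27.884516716003418
t 14.5 TCP mould mm [ 4.1794  0.096  70.5512] F mould 2.8199590306772513 -4.960229352844881 3.283178194200774 w 0.04303948779816087 ff 27.989969551563263
t 14.7 TCP mould mm [ 4.0715  0.1395 69.6381] F mould 1.622224996474043 -6.95999233820725 5.942025806641329 w 0.04344565446996423 ff 28.139792382717133
```

```bash
for i in 1 2 3 ; do python3 -m inch '[[0,0,0.001,0,0,0,0.6],[0,0,0,0,0,0,0.6]]'>/dev/null; python3 g.py;done
```

```text
t 14.9 TCP mould mm [ 4.0539  0.1331 68.6555] F mould 2.600471064875436 -6.235755029025091 4.850290346737983 w 0.04327813522621177 ff 28.182241916656494
t 15.1 TCP mould mm [ 4.0286  0.1397 67.6187] F mould 1.1979348385654913 -6.047364226558284 2.5641703737876362 w 0.04327810952352198 ff 28.135681450366974
t 15.3 TCP mould mm [ 4.0339  0.1136 66.5929] F mould 1.531968174793464 -5.757190042239904 3.2603022596950377 w 0.04326025207891557 ff 28.213062286376953
```

```bash
for i in 1 2 ; do python3 -m inch '[[0,0,0.0008,0,0,0,0.6],[0,0,0,0,0,0,0.6]]'>/dev/null; python3 g.py;done
```

```text
t 15.5 TCP mould mm [ 3.985   0.1161 65.8379] F mould 2.003021569769332 -5.563703630506545 4.451751972890526 w 0.04326832471494645 ff 28.264996111392975
t 15.7 TCP mould mm [ 4.0125  0.1449 65.0955] F mould 2.0151869485748493 -6.282387031266129 6.064717286557809 w 0.04325318344680131 ff 28.429149985313416
```

```bash
python3 - <<'E'
from fit import *
m=np.load('m.npy')
b=save('top','t5');a=save('scene','s5')
A=cv2.resize(a[175:235,235:283],(640,800),interpolation=cv2.INTER_CUBIC)[:600]
cv2.imwrite('pics/z5.png',A[:,:,::-1])
for x in(3,6,9):
  for z in(82,89.5): print(x,z,((proj('scene',W([(x,-14,z),(x,14,z)],m))-[235,175])*800/60).round().tolist())
E
python3 g.py
```

```text
3 82 [[255.0, 454.0], [399.0, 404.0]]
3 89.5 [[256.0, 424.0], [400.0, 374.0]]
6 82 [[263.0, 465.0], [407.0, 415.0]]
6 89.5 [[263.0, 435.0], [408.0, 385.0]]
9 82 [[271.0, 477.0], [415.0, 426.0]]
9 89.5 [[271.0, 446.0], [416.0, 396.0]]
t 15.8 TCP mould mm [ 4.0244  0.146  65.127 ] F mould 1.4735054232197053 -6.481493688922827 6.053330011802076 w 0.042909270891854444 ff 28.413870334625244
```

View pics/z5.png

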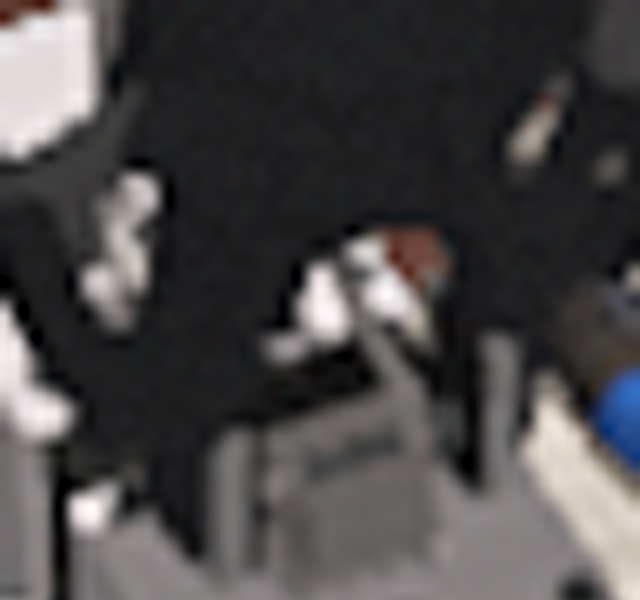

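```bash
for i in 1 2 3; do python3 -m inch '[[0.001,0,0,0,0,0,0.6],[0,0,0,0,0,0,0.6]]'>/dev/null; python3 g.py;done
```

```text
t 16.0 TCP mould mm [ 3.8679  0.1454 65.0671] F mould 6.159201851267755 -4.719859628376641 5.64070291655754 w 0.04293566382283245 ff 28.37797611951828
t 16.2 TCP mould mm [ 3.4228  0.1302 65.0484] F mould 9.227675009813707 -5.719777707353094 5.51261372779507 w 0.04322026368332855 ff 28.381460309028625
t 16.4 TCP mould mm [ 2.854   0.1084 65.0121] F mould 11.394644700091476 -5.733985078041414 6.106775508068521 w 0.04317847170326763 ff 28.383746445178986
```

```bash
python3 -m inch '[[-0.002,0,-0.0005,0,0,0,0.6],[0,0,0,0,0,0,0.3],[0,0,0,0,0,0,0.2],[0,0,0,0,0,0,0.2]]'>/dev/null; python3 g.py
python3 -m inch '[[0,0,-0.02,0,0,0,0.2],[-0.01,0,-0.04,0,0,0,0.2],[-0.04,0,-0.04,0,0,0,0.5],[-0.045,0,-0.03,0,0,0,1],[-0.045,0,0,0,0,0,1]]'>/dev/null; python3 g.py
python3 - <<'E'
from fit import *
m=np.load('m.npy')
e=np.array([np.cos(m[2]),np.sin(m[2]),0]); n=np.array([-e[1],e[0],0])
def mo(p): d=p-[m[0],m[1],0]; return np.array([d@e,d@n,d[2]])*1e3
b=save('top','t6');a=save('scene','s6')
for c in('top','scene'):
  for q in('loop_bar','slot_nominal','lever_hinge'):
    for l in landmark_of(q,c)[:2]: print(c,q,l['xy'],round(l['score'],2),mo(atz(c,l['xy'],.082)))
A=cv2.resize(a[165:240,225:285],(400,500),interpolation=cv2.INTER_CUBIC);B=cv2.resize(b[155:205,217:297],(400,250),interpolation=cv2.INTER_CUBIC)
z=np.zeros((500,400,3),np.uint8);z[:250]=B
cv2.imwrite('pics/z6.png',np.hstack([A,z])[:,:,::-1])
for th in np.arange(.3,1.2,.1):
  aa=th-.209; P=W([(-59-64*np.sin(aa),y,82+64*np.cos(aa)) for y in(-14,14)],m)
  print(round(th,1),((proj('top',P)-[217,155])*5+[400,0]).round().tolist(),((proj('scene',P)-[225,165])*6.667).round().tolist())
E
```

```text
t 16.8 TCP mould mm [ 2.8076  0.8363 65.4837] F mould 0.5382845126670217 0.1673671304747783 0.6763788542484277 w 0.06836431523508124 ff 0.0
t 17.3 TCP mould mm [135.9469   1.865  192.1274] F mould 0.06918432138820682 1.3859326172218214 -1.191656395838263 w 0.02541522060467139 ff 0.0
top loop_bar [280.6, 187.3] 0.73 [ 1.5761 -2.4155 82.    ]
top slot_nominal [285.5, 184.6] 0.81 [ 9.5837  3.4126 82.    ]
top slot_nominal [275.8, 194.3] 0.68 [ -5.3462 -15.7947  82.    ]
top lever_hinge [242.2, 180.3] 0.86 [-67.1009   1.7671  82.    ]
scene loop_bar [257.4, 209.1] 0.53 [ 6.3876 -7.3007 82.    ]
scene slot_nominal [257.6, 211.2] 0.94 [12.6259 -9.858  82.    ]
scene slot_nominal [248.0, 188.9] 0.15 [-65.5733   2.418   82.    ]
scene lever_hinge [251.7, 189.8] 0.66 [-58.7118   9.1945  82.    ]
0.3 [[519.0, 142.0], [530.0, 58.0]] [[110.0, 39.0], [183.0, 17.0]]
0.4 [[500.0, 140.0], [511.0, 57.0]] [[102.0, 31.0], [175.0, 9.0]]
0.5 [[481.0, 139.0], [492.0, 55.0]] [[95.0, 24.0], [167.0, 2.0]]
0.6 [[463.0, 138.0], [474.0, 54.0]] [[88.0, 19.0], [160.0, -3.0]]
0.7 [[446.0, 137.0], [458.0, 54.0]] [[82.0, 15.0], [153.0, -6.0]]
0.8 [[431.0, 136.0], [442.0, 54.0]] [[76.0, 14.0], [147.0, -7.0]]
0.9 [[416.0, 136.0], [428.0, 54.0]] [[71.0, 14.0], [141.0, -7.0]]
1.0 [[403.0, 137.0], [415.0, 55.0]] [[66.0, 16.0], [136.0, -5.0]]
1.1 [[392.0, 138.0], [403.0, 56.0]] [[62.0, 19.0], [131.0, -1.0]]
```

View pics/z6.png

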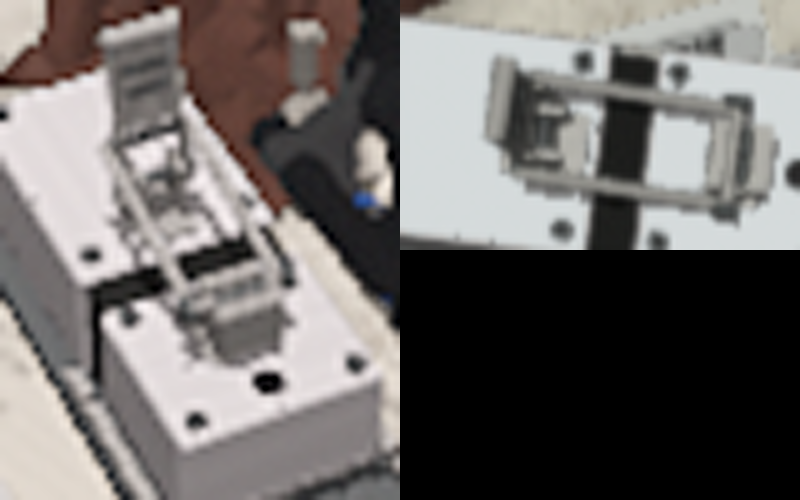

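```bash
python3 -m inch '[[0.045,0,0,0,0,0,1],[0.045,0,0,0,0,0,1],[0.045,0,0,0,0,0,1],[0.04,0,0,0,0,0,1],[0,0,0,0,0,0,1]]'>/dev/null; python3 g.py -40 0 128
```

```text
t 18.2 TCP mould mm [-46.9041  -0.2804 188.5345] F mould 0.8114815306630806 -0.7796519400901079 -0.19698692495028786 w -0.00044226822566417273 ff 0.0
shift now-axes [-0.0071  0.0002  0.0605] shift goal-axes [-0.0069  0.0003  0.0605] turn [ 0.0002 -0.0028  0.0061]
```

```bash
python3 -m inch '[[-0.007,0,0.03,0,0,0,1],[0,0,0.0285,0,0,0,1],[0,0,0,0,0,0,1]]'>/dev/null; python3 g.py -56 0 131
python3 -m inch '[[0.006,0,0,0,0,0,1],[0.006,0,0,0,0,0,1],[0.004,0,0,0,0,0,1]]'>/dev/null; python3 g.py -70 0 129
python3 -m inch '[[0.004,0,0,0,0,0,1],[0.004,0,0,0,0,0,1]]'>/dev/null; python3 g.py -70 0 129
```

```text
t 18.5 TCP mould mm [-32.9102  -1.3787 127.1024] F mould -0.04535351865972692 0.14821932200480786 1.4626133027200003 w 0.0004419254722592163 ff 0.0
shift now-axes [ 0.0231  0.0013 -0.0039] shift goal-axes [ 0.0231  0.0014 -0.0039] turn [-0.005   0.0009 -0.0012]
t 18.8 TCP mould mm [-50.1915   1.1572 131.1919] F mould 0.005885532654704186 -0.1780103613934789 -0.2216576994887281 w 7.952500459835793e-05 ff 0.0
shift now-axes [ 0.0198 -0.0012  0.0022] shift goal-axes [ 0.0198 -0.0012  0.0022] turn [ 0.0019 -0.0007 -0.0017]
t 19.0 TCP mould mm [-57.4072   0.7932 130.3935] F mould 0.7325748293340729 0.2685841046424785 0.7778804271711515 w -0.0003723967493960469 ff 0.0
shift now-axes [ 0.0126 -0.0008  0.0014] shift goal-axes [ 0.0126 -0.0008  0.0014] turn [ 0.0008 -0.0002 -0.0024]
```

```bash
python3 -m inch '[[0.004,0,0.0005,0,0,0,1],[0.004,0,0.0005,0,0,0,1]]'>/dev/null; python3 g.py -70 0 129
python3 -m inch '[[0.005,0,0.001,0,0,0,1],[0,0,0,0,0,0,1]]'>/dev/null; python3 g.py -79 0 124.4
```

```text
t 19.2 TCP mould mm [-64.8002   0.7378 128.97  ] F mould 3.8429598908752607 0.6643808705706783 0.5036365394226812 w 0.0001608778379444314 ff 1.9756355322897434
shift now-axes [ 0.0052 -0.0008 -0.    ] shift goal-axes [ 0.0052 -0.0007 -0.    ] turn [ 0.0002  0.0006 -0.0029]
t 19.4 TCP mould mm [-70.2342   0.5421 127.6096] F mould 1.8583128258715118 1.7446554227188562 -0.26532195323771013 w -0.00012994606958110634 ff 0.8536824770271778
shift now-axes [ 0.0088 -0.0006  0.0032] shift goal-axes [ 0.0088 -0.0005  0.0032] turn [-0.0003  0.0002 -0.0022]
```

Contact made with low force; follow the arc.

```bash
python3 -m inch '[[0.0045,0,0.0015,0,0,0,1],[0.0045,0,0.002,0,0,0,1],[0,0,0,0,0,0,1]]'>/dev/null; python3 g.py -86.5 0 118.2
python3 -m inch '[[0.004,0,0.0025,0,0,0,1],[0.004,0,0.003,0,0,0,1],[0,0,0,0,0,0,1]]'>/dev/null; python3 g.py -93 0 110.7
```

```text
t 19.7 TCP mould mm [-79.0161   0.4702 124.0664] F mould 2.877916681964534 0.6184582011713508 0.23547823422511177 w 0.0005857246533074359 ff 1.0586431436240673
shift now-axes [ 0.0075 -0.0005  0.0059] shift goal-axes [ 0.0075 -0.0005  0.0059] turn [-0.0005  0.0003 -0.0023]
t 20.0 TCP mould mm [-87.0018   0.4757 118.5966] F mould 3.325522384281224 0.12108743766202112 0.5596098811183607 w -0.0004219605196663934 ff 0.9783048722601961
shift now-axes [ 0.006  -0.0005  0.0079] shift goal-axes [ 0.006  -0.0005  0.0079] turn [-0.0005  0.0002 -0.0023]
```

```bash
python3 -m inch '[[0.003,0,0.004,0,0,0,1],[0.003,0,0.004,0,0,0,1],[0,0,0,0,0,0,1]]'>/dev/null; python3 g.py -98 0 102
python3 -m inch '[[0.0025,0,0.0045,0,0,0,1],[0.0025,0,0.0045,0,0,0,1],[0,0,0,0,0,0,1]]'>/dev/null; python3 g.py -100.5 0 94.5
```

```text
t 20.3 TCP mould mm [-93.6822   0.6645 110.7622] F mould -0.7903580944331041 -0.2799431838873728 1.1292460987127562 w 3.7289668886454378e-06 ff 0.566141540184617
shift now-axes [ 0.0043 -0.0007  0.0088] shift goal-axes [ 0.0043 -0.0007  0.0088] turn [ 0.0001 -0.0008 -0.0019]
t 20.6 TCP mould mm [-98.3473   0.6462 101.4853] F mould -0.45561606926886594 0.2560258569048571 -0.20969704647694237 w 0.00031350299180663715 ff 0.0
shift now-axes [ 0.0021 -0.0006  0.007 ] shift goal-axes [ 0.0022 -0.0006  0.007 ] turn [-0.0002 -0.0004 -0.0021]
```

```bash
python3 -m inch '[[0.001,0,0.0035,0,0,0,1],[0.001,0,0.0035,0,0,0,1],[0,0,0,0,0,0,1]]'>/dev/null; python3 g.py -102 0 87.5
python3 - <<'E'
from fit import *
m=np.load('m.npy')
b=save('top','t7');a=save('scene','s7')
A=cv2.resize(a[155:230,215:275],(400,500),interpolation=cv2.INTER_CUBIC);B=cv2.resize(b[145:205,207:303],(400,250),interpolation=cv2.INTER_CUBIC)
z=np.zeros((500,400,3),np.uint8);z[:250]=B
cv2.imwrite('pics/z7.png',np.hstack([A,z])[:,:,::-1])
E
```

```text
t 20.9 TCP mould mm [-99.9824   0.5159  94.4047] F mould -0.3105903328598435 -0.38718618594924165 -0.10469013379149916 w 5.8475760297256174e-05 ff 0.0
shift now-axes [ 0.002  -0.0005  0.0069] shift goal-axes [ 0.002  -0.0005  0.0069] turn [-0.0005  0.0001 -0.0023]
```

View pics/z7.png

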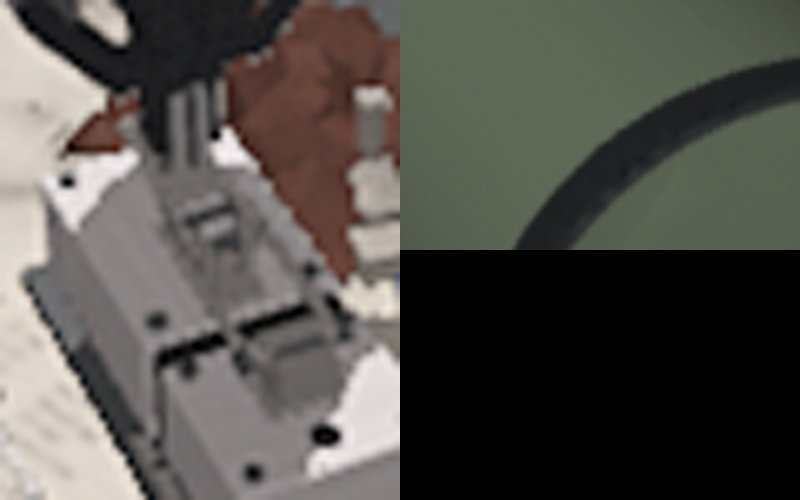

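```bash
python3 -m inch '[[0.0005,0,0.0035,0,0,0,1],[0.0005,0,0.003,0,0,0,1],[0,0,0,0,0,0,1]]'>/dev/null; python3 g.py -102 0 85
for i in 1 2 3; do python3 -m inch '[[0,0,0.001,0,0,0,1],[0,0,0,0,0,0,1]]'>/dev/null; python3 g.py; done
```

```text
t 21.3 TCP mould mm [-100.8509    0.4723   87.873 ] F mould 0.606206989669339 0.4240125158060354 -0.09748041278295067 w 0.00014410275141642733 ff 0.0
shift now-axes [ 0.0011 -0.0005  0.0029] shift goal-axes [ 0.0011 -0.0005  0.0029] turn [-0.0007  0.0002 -0.0025]
t 21.5 TCP mould mm [-100.8525    0.643    87.2563] F mould 0.8403603869885289 -0.6939355387929927 0.930539935255317 w 1.2622100645073283e-05 ff 0.0
t 21.7 TCP mould mm [-100.8836    0.6716   86.2951] F mould 0.024126525281813138 -1.1540748323467747 -0.30118752025779044 w 3.864571084605078e-05 ff 0.0
t 21.9 TCP mould mm [-100.9375    0.7781   85.521 ] F mould 0.5526959995452121 -1.061944597928188 3.936951433396617 w -0.00020841304443686606 ff 2.1433008858002722
```

```bash
python3 -m inch '[[0,0,0.001,0,0,0,1],[0,0,0,0,0,0,1]]'>/dev/null; python3 g.py
python3 -m inch '[[0,0,-0.04,0,0,0,1],[0,0,-0.05,0,0,0,1],[-0.045,0,0,0,0,0,1],[-0.045,0,0,0,0,0,1],[-0.045,0,0,0,0,0,1]]'>/dev/null
python3 -m inch '[[-0.045,0,0,0,0,0,1],[-0.045,0,0,0,0,0,1],[-0.045,0,0,0,0,0,1],[0,0,0,0,0,0,1]]'>/dev/null; python3 g.py
python3 - <<'E'
from fit import *
m=np.load('m.npy')
b=save('top','t8');a=save('scene','s8')
A=cv2.resize(a[155:230,215:275],(400,500),interpolation=cv2.INTER_CUBIC);B=cv2.resize(b[145:205,207:303],(400,250),interpolation=cv2.INTER_CUBIC)
z=np.zeros((500,400,3),np.uint8);z[:250]=B
cv2.imwrite('pics/z8.png',np.hstack([A,z])[:,:,::-1])
print(outline_of('handle','top')[0]['rect'],landmark_of('loop_bar','top')[:1])
E
```

```text
t 22.1 TCP mould mm [-101.0434    0.917    85.1175] F mould 2.126327564148676 -4.906706520894311 16.37633145317079 w 0.0005163954706836649 ff 8.194433134049177
t 23.0 TCP mould mm [175.5873  -0.7806 174.0412] F mould -0.37611893022347026 -0.26090635474589774 -0.6129171530352863 w -0.00015805794193189484 ff 0.0
[209.0, 166.6, 282.7, 195.2] [{'xy': [276.4, 186.7], 'score': 0.79}]
```

View pics/z8.png

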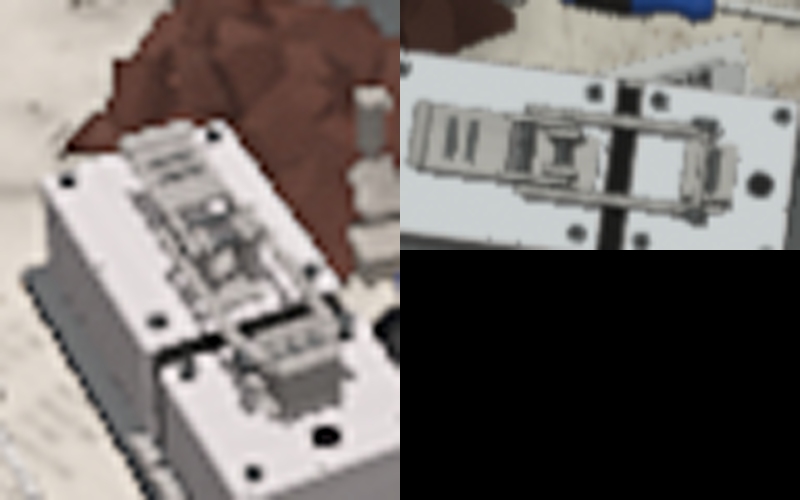

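The lever lies flat on the block, its tip at about (420,135) in the top half. The crossbar sits in the keeper slot at about (705,170), and the gap is narrower, so the seal is squeezed. The robot is clear, so I'm handing in.

```bash
python3 -c "
from workcell import bot
print(bot.job_done())"
```

```text
the job is handed in; nothing more can be done
None
```

I handed the job in at about 23 s of the 72 s; the judge's result was not shown. In the last pictures the crossbar is in the keeper's slot, the lever lies flat at its stop, the seal is squeezed and the robot is clear. One press on the keeper read 22 N total at the wrist, about 20 N above the background reading, so it came close to the 20 N guide and the 24 N limit.

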